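# Clear the boards off the sweets box and crack its sealed lid

### The arm

A 6-joint arm with a two-finger parallel gripper is mounted at the origin on the work surface. World frame = base frame: x ahead of the robot, y to its left, z up, the work surface at z = 0. Lengths are in m, angles in rad, forces in N, time in s.
With the tool pointing down it reaches from about 0.35 to 0.975 m from the base axis. Payload 17.4 kg.
Tool frame: the origin (TCP) lies at the very end of the fingers, on their centre line; the grasp point (between the pads) lies 19 mm behind it; z points along the fingers, y is the line along which they close (so a half turn about z gives the same grasp; the last joint's range is limited). The gripper opens to 85 mm and grips with 20 to 120 N. Pads are 22 mm wide; open, the fingers measure 114 mm over their backs; the gripper's body (76 mm by 85 mm) begins 54 mm behind the grasp point. The pads swing forward as they close: fully open they stand 13 mm farther back than shut.
Start: joints at [-1.207, 0.116, 1.442, -0, 1.584, -0.038], TCP at [0.264, -0.621, 0.231] pointing down, gripper open.
Joint ranges: [-2.83, 2.83], [-0.83, 2.19], [0.07, 2.5], [-1.14, 4.28], [0.01, 3], [-2.97, 2.97]. Speed limits (rad/s): [1.89, 1.89, 2.22, 3.14, 3.14, 3.14].

### API

Orientations are given as a rotation vector (axis times angle).
In Python, from cell import manip, eyes, ticket gives the robot as it stands.
- The arm moves only by the tool arm_command, never from a script. Its argument "deltas" is a list of rows, each an object with "translation": the shift along the world's x, y, z in mm, a list of three; "turn": the turn about the world's z in degrees. A call has exactly 8 rows; each row shifts and turns the commanded pose from where the row before left it; what a row does not reach is not made up. A row lasts 1/8 s, in which the tool goes at most 62.5 mm and 10.7 degrees, less where a joint would pass 70% of its speed; a pose out of reach is approached as far as the arm can. A call with a gripper value outside its range is refused whole. "grip" is the gripper's target within -1 to 1 (fully open at 1, half-way at 0, shut at -1), set as the call begins (left out, the last holds). The fingers move at their own pace and stop on an object; the grip force is fixed at half the most. Time passes only in rows, so rows that do not move let the fingers close, or fill a call up. It gives the time, the measured TCP pose, the force, the opening and the grip force at its end, in the units of the state.
- manip.sense(): the state, without advancing time (a new reading comes with each control period).
- eyes.read_camera(name): name is "side" or "top"; returns a dict with "color" (480x640x3 uint8, red, green, blue), "mtx" (3x3 intrinsics, pixels), "rvec" (rotation vector, rad) and "tvec" (3), from world to camera coordinates, as OpenCV has them. Camera axes: x right, y down, z forward; pixel columns grow to the right and rows downward; lengths in m; the calibration is good to about 2 mm. A picture is of the moment at which its call begins. There is no depth.
- ticket.finish_job(): hands the job in; it is judged then, once.
The state is a dict: "clock": time; "joint_pos": joint angles; "joint_velocities": joint speeds; "joint_efforts": joint torques, N m; "tcp_pos": TCP position; "tool_rot": TCP orientation; "wrist_force": force on the tool from outside, world axes, zero at the start; "wrist_torque": the same for the moment, N m; "gripper_width": opening from 0.0 (shut) to 1.0 (fully open); "gripper_force": force on a finger pad.
Only numpy, scipy, OpenCV 4.12 (cv2) and the standard library are available. Lean on these libraries where they do the work, as an engineer would, in place of code of your own. Each camera call takes 0.05 s, during which the arm holds its last target. There are 200 camera calls.

### The job

The airtight sweets box has sweated and needs airing, but two spacer boards were left lying on its lid: move both onto the pile of spacer boards beside the box, squared up flush with the boards already there. Then take the lid by its handle, pull up until its sticky seal gives way without letting the lid fly wide open, and hold it about 3 cm open at the front edge; finish while still holding it there. Leave the bowl, jar and scraper alone.

Things in the scene. Friction and masses are not known exactly. Their poses are not given: they have to be found in the camera images.
- sweets_box: the airtight box: a steel box 236 mm deep (x) by 280 mm wide (y), full and heavy, it does not shift; a flat metal lid, hinged along the rear (+x) side, covers it, top face level and 130 mm above the table when shut. Origin on the table under the middle of the box; its -x side is the front, towards the robot, where the lid opens; z up
- lid (a joint): opening angle of the lid, rad: 0 shut, growing as the front edge rises (about 2.4 mm per 0.01 rad; 30 mm open = 0.127). A tight silicone seal inside the front rim resists an upward pull at the handle with a peak of about 12 to 20 N at 1 to 4 mm of rise, more if jerked, and has let go by 12 mm; after that only the lid's weight is felt, about 4 N at the handle. Let go, the lid drops back onto the seal
- lid_handle: bow handle on the lid near its front edge: a round steel bar 10 mm thick, 110 mm long, level along the box's y, on a foot at each end, open underneath. Origin at the middle of the bar's axis: 34 mm above the lid's top face (164 mm above the table when shut), 90 mm in front of the middle of the box, 208 mm in front of and 44 mm above the hinge line; y along the bar, z up when shut. Moves with the lid
- lid_hinge (a point): middle of the lid's hinge line at the rear of the box, 118 mm behind the middle of the box, 120 mm above the table; the hinge runs along the box's y
- lid_front (a point): middle of the lid's front edge, 236 mm in front of the hinge, 123 mm above the table when shut; its rise is how far the lid is open
- board_a: a small white plastic spacer board, a plain flat slab 160 x 50 x 14 mm, 110 g; origin at the centre of its underside, x along the 160 mm length, z up; starts lying on the lid, on its +y half, long side roughly front to back
- board_b: a small white plastic spacer board, a plain flat slab 160 x 50 x 14 mm, 110 g; origin at the centre of its underside, x along the 160 mm length, z up; starts lying on the lid, on its -y half, long side roughly front to back
- pile_top: a small white plastic spacer board, a plain flat slab 160 x 50 x 14 mm, 110 g; origin at the centre of its underside, x along the 160 mm length, z up; the uppermost of the three boards already in the pile beside the box; its upper face is 42 mm above the table
- pile_mid: a small white plastic spacer board, a plain flat slab 160 x 50 x 14 mm, 110 g; origin at the centre of its underside, x along the 160 mm length, z up; the middle one of the three boards in the pile, exactly under pile_top
- pile_bottom: a small white plastic spacer board, a plain flat slab 160 x 50 x 14 mm, 110 g; origin at the centre of its underside, x along the 160 mm length, z up; the lowest of the three boards in the pile, flat on the table, exactly under the others
- bowl: bystander: round steel bowl, 130 mm across, 55 mm high, origin under its centre
- jar: bystander: brown glass jar with white cap, 68 mm across, 105 mm high, beyond the box, origin under its centre
- scraper: bystander: bench scraper lying on the table, steel blade 120 mm wide with a wooden handle 130 x 26 x 24 mm; origin under the handle's middle, blade towards its +x to 105 mm
Not all that is in view belongs to the job. Leave any blue or turquoise look-alike of the board_b alone.

How it is judged:
By the outcome, as a careful person would: the job done as asked, in the order asked, and still so for the second after the job is handed in, while the arm keeps its last pose, push and grip.
It also fails if it takes over 67 s, if anything falls off the work surface, if the arm or the gripper's body presses on something with over 40 N, if the wrist force passes 120 N, or if a joint passes its speed limit or range.

## Working session

There is one attempt and no reset: what is moved stays moved. The work goes in short steps, Python scripts to look and compute and a tool call to move; the robot and the scene stay as the last step left them, time stands still between calls to the robot, and variables do not carry over. Pictures are saved under pics/ and viewed, at most 10 in all, crops included, and the job is handed in when it is done.

Besides the shell and the picture viewer there is one more tool, called after "Call:" by a JSON object that holds its "name" and its "arguments". arm_command: Moves the arm, as the interface text tells. Its arguments: {"type":"object","properties":{"deltas":{"type":"array"},"grip":{"type":"number"}},"required":["deltas"]}

```bash
mkdir -p pics; ls
cat > h.py <<'E'
import numpy as np, cv2
from cell import manip, eyes, ticket
def cam(n,save=None):
    c=eyes.read_camera(n)
    if save: cv2.imwrite('pics/'+save,c['color'][:,:,::-1])
    return c
def ray(c,uv,z):
    R=cv2.Rodrigues(np.array(c['rvec'],float))[0];t=np.array(c['tvec'],float).ravel()
    p=np.linalg.inv(np.array(c['mtx']))@np.array([uv[0],uv[1],1.]);d=R.T@p;o=-R.T@t
    return o+d*(z-o[2])/d[2]
def proj(c,P):
    return cv2.projectPoints(np.array(P,float).reshape(-1,3),np.array(c['rvec'],float),np.array(c['tvec'],float),np.array(c['mtx'],float),None)[0].reshape(-1,2)
E
python3 - <<'E'
from h import *
for n in('top','side'):
    c=cam(n,n+'0.png'); R=cv2.Rodrigues(np.array(c['rvec'],float))[0];print(n,-R.T@np.array(c['tvec']).ravel(),c['mtx'])
print(manip.sense())
E
```

```text
pics
top [ 0.31546486 -0.00121936  1.18940836] [[471.33339867   0.         323.13072591]
 [  0.         471.33339867 237.92339775]
 [  0.           0.           1.        ]]
side [-0.29142924  0.8953195   0.85147582] [[596.26966289   0.         325.87807677]
 [  0.         596.26966289 237.23318583]
 [  0.           0.           1.        ]]
{'clock': 0.1, 'joint_pos': array([-1.20679183e+00,  1.16462078e-01,  1.44224143e+00,  6.41103751e-07,
        1.58402726e+00, -3.77931816e-02]), 'joint_velocities': array([-7.52340452e-04, -2.80078189e-03, -1.46173838e-03,  2.19161444e-05,
       -3.61432460e-04, -9.03532426e-04]), 'joint_efforts': array([ 2.11462429e-03, -7.33661127e+01, -6.33786964e+01, -6.23567485e-05,
        5.27103184e-03,  8.59213083e-05]), 'tcp_pos': array([ 0.26390236, -0.62106463,  0.2305931 ]), 'tool_rot': array([-3.07730718e+00, -6.26681249e-01,  2.89202167e-04]), 'wrist_force': array([-0.30842635,  0.65407147,  0.27051005]), 'wrist_torque': array([ 0.00623873,  0.01173697, -0.0208888 ]), 'gripper_force': 0.0, 'gripper_width': 0.998528925430843}
```

View pics/top0.png

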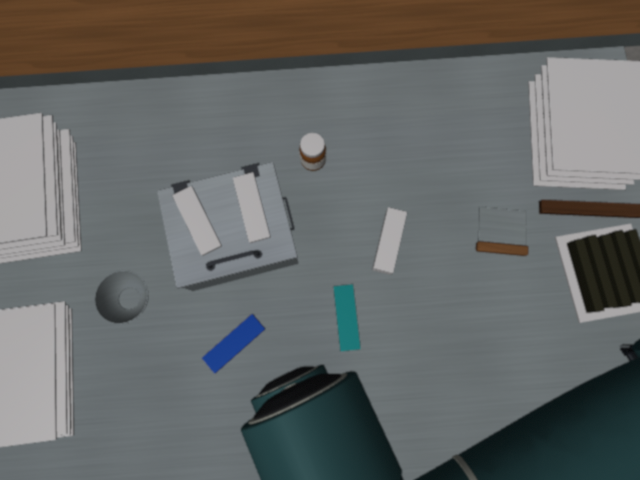

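View pics/side0.png

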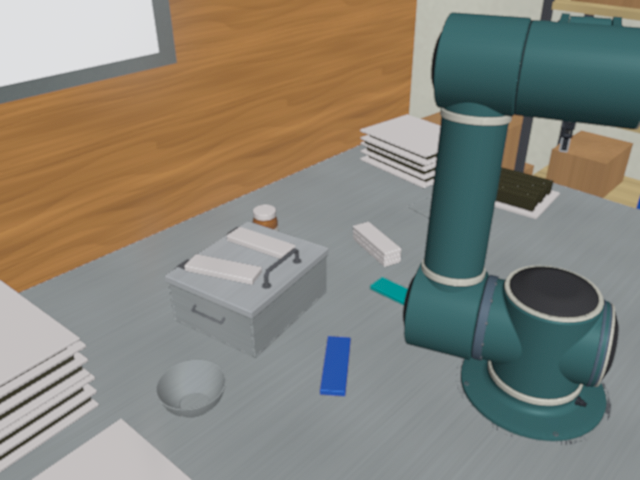

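The top view shows board_a at about (197,220), board_b at (252,207), the pile at (390,240) and the handle from (210,265) to (257,255). The blue and teal boards are decoys. The side view agrees.

```bash
cat >> h.py <<'E'
def rect(c,seed,z,thr=None,r=60,lo=None):
    """white blob holding seed pixel -> min-area rectangle on plane z"""
    g=c['color'].min(2); 
    m=(g>(thr or 170)).astype(np.uint8)
    n,l=cv2.connectedComponents(m,connectivity=4); k=l[seed[1],seed[0]]
    if k==0: return None
    cs=max(cv2.findContours((l==k).astype(np.uint8),cv2.RETR_EXTERNAL,cv2.CHAIN_APPROX_NONE)[0],key=len)
    P=np.array([ray(c,p[0],z)[:2] for p in cs])
    (x,y),(w,h),a=cv2.minAreaRect((P*1000).astype(np.float32))
    if w<h: w,h,a=h,w,a+90
    return np.round([x,y,w,h,(a+90)%180-90],1),int((l==k).sum())
E
python3 - <<'E'
from h import *
c=cam('top'); g=c['color'].min(2)
print(g[240,370:412]); print(g[207,230:275]); print(g[195:275,390])
for t in(150,165,180,190):
    print(t,rect(c,(197,220),.144,t),rect(c,(252,207),.144,t),rect(c,(390,240),.042,t))
big=cv2.resize(c['color'][150:300,150:310],None,fx=5,fy=4,interpolation=cv2.INTER_CUBIC)
big=cv2.resize(c['color'][150:300,150:310],(640,600),interpolation=cv2.INTER_CUBIC)
cv2.imwrite('pics/crop1.png',big[:,:,::-1])
s=cam('side');b=cv2.resize(s['color'][190:350,150:410],(800,492),interpolation=cv2.INTER_CUBIC)
cv2.imwrite('pics/crop2.png',b[:,:,::-1])
E
```

```text
[107 107 106 106 106 106 105 104  99 110 142 165 170 170 170 170 170 170
 170 170 170 170 170 170 170 169 169 169 169 164 145 116 105 105 105 105
 105 105 105 106 105 105]
[129 130 130 130 131 131 131 131 132 138 153 166 170 169 169 169 169 169
 169 170 170 170 169 169 169 169 169 169 169 169 166 155 135 124 130 133
 133 133 133 133 132 132 132 131 130]
[107 107 106 107 106 107 106 105 105 104 105 109 123 150 165 169 169 169
 169 169 169 169 170 170 169 169 169 169 170 169 169 169 170 169 169 169
 169 169 169 169 170 170 170 170 170 170 170 170 170 170 169 170 170 170
 170 170 170 170 170 170 170 170 170 170 170 170 170 170 170 170 170 170
 170 170 171 171 166 146 122 111]
150 (array([594.8, 272.6, 156.3,  46.9,  23.9]), 1372) (array([617.8, 146.1, 158. ,  47.6,  11.5]), 1361) (array([ 535.8, -182.2,  156.4,   46.6,  -18.8]), 1161)
165 (array([594.7, 272.6, 152.1,  43. ,  23.9]), 1217) (array([617.3, 146. , 153.3,  44. ,  11.2]), 1208) (array([ 535.2, -182.1,  152.6,   42.9,  -18.8]), 1034)
180 None None None
190 None None None
```

View pics/crop1.png

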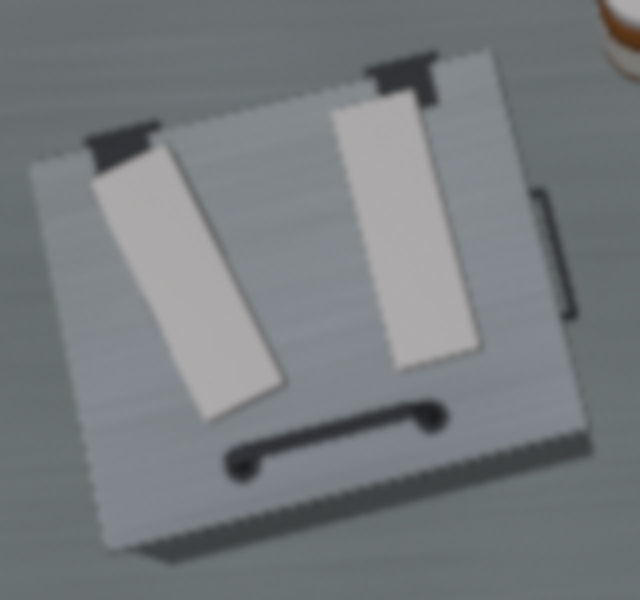

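View pics/crop2.png

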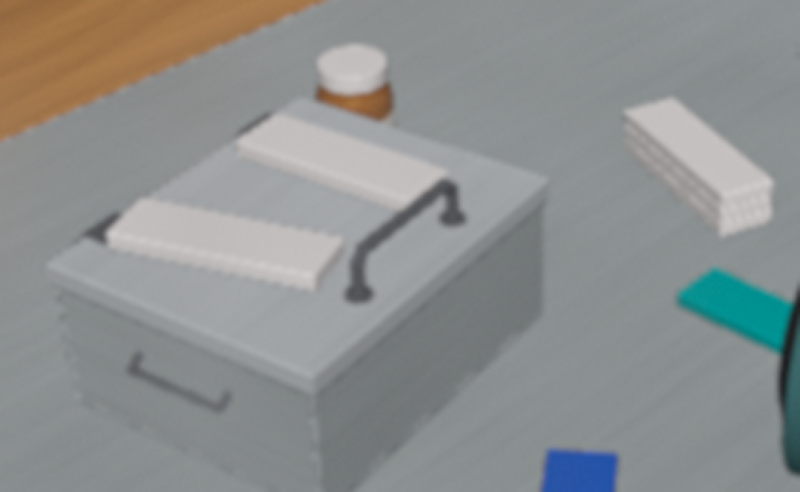

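The crops show the lid corners at crop px (30,165), (490,50), (587,432) and (107,548), scale 4. The handle feet are at (240,462) and (432,416). Boards and pile are clean white rectangles.

Run:
```python
from h import *
c=cam('top')
f=lambda q,z:(ray(c,(150+q[0]/4-.4,150+q[1]/4-.4),z)*1000)[:2]
C=np.array([f(q,.13) for q in((30,165),(490,50),(587,432),(107,548))]);print(C.round(1),C.mean(0))
print([np.degrees(np.arctan2(*(d[::-1]))).round(1) for d in(C[0]-C[3],C[1]-C[2],C[0]-C[1]+0,C[3]-C[2])])
print([np.linalg.norm(d).round(1) for d in(C[0]-C[3],C[1]-C[2],C[0]-C[1],C[3]-C[2])])
print('feet',f((242,466),.13),f((433,418),.13)); print('bar',f((240,453),.164),f((425,407),.164))
s=cam('side')
for n,z,p in(('a',.144,(595,272.6)),('b',.144,(617.7,146.1)),('p',.042,(535.6,-182.1))):
    u=proj(s,[p[0]/1e3,p[1]/1e3,z])[0]; u=tuple(int(v) for v in u); print(n,u,[rect(s,u,z,t) for t in (185,195,205)],s['color'][u[1],u[0]])
```

```text
[[675.5 364.3]
 [726.4  91.6]
 [493.   48.6]
 [447.2 321.8]] [585.50839363 206.5828767 ]
[np.float64(10.5), np.float64(10.4), np.float64(100.6), np.float64(99.5)]
[np.float64(232.2), np.float64(237.4), np.float64(277.4), np.float64(277.0)]
feet [488.05990189 244.91271317] [507.56584461 135.604838  ]
bar [489.81593395 237.92434085] [507.8857505  135.33585315]
a (222, 265) [(array([587.9, 278.2, 158.7,  58.5,  23.7]), 1043), None, None] [191 187 187]
b (259, 239) [(array([613.3, 150.6, 154.9,  52.9,  11.3]), 808), None, None] [195 191 191]
p (376, 236) [(array([ 510.9, -168.6,  206.8,   64.5,  -27.6]), 687), None, None] [195 192 191]
```

Call:
{"name": "arm_command", "arguments": {"deltas": [{"translation":[18,50,0],"turn":0},{"translation":[18,50,0],"turn":0},{"translation":[18,50,0],"turn":0},{"translation":[18,50,0],"turn":0},{"translation":[18,50,0],"turn":0},{"translation":[18,50,0],"turn":0},{"translation":[18,50,0],"turn":0},{"translation":[18,50,0],"turn":0}], "grip": 1}}

```text
clock: 1.3
tcp_pos: [0.4082, -0.2196, 0.2315]
tool_rot: [3.078, 0.626, 0.001]
wrist_force: [-0.0, -0.3, 0.2]
gripper_width: 1.0
gripper_force: 0.0
```

Call:
{"name": "arm_command", "arguments": {"deltas": [{"translation":[20,54,0],"turn":0.8},{"translation":[20,54,0],"turn":0},{"translation":[20,54,0],"turn":0},{"translation":[20,54,0],"turn":0},{"translation":[20,54,0],"turn":0},{"translation":[20,54,0],"turn":0},{"translation":[20,54,0],"turn":0},{"translation":[20,54,0],"turn":0}]}}

```text
clock: 2.3
tcp_pos: [0.5683, 0.2128, 0.2314]
tool_rot: [3.074, 0.649, 0.001]
wrist_force: [1.2, -0.8, 0.5]
gripper_width: 0.995
gripper_force: 0.0
```

Call:
{"name": "arm_command", "arguments": {"deltas": [{"translation":[17,40,0],"turn":0},{"translation":[10,20,-10],"turn":0},{"translation":[0,0,-25],"turn":0},{"translation":[0,0,-25],"turn":0},{"translation":[0,0,-15],"turn":0},{"translation":[0,0,-10],"turn":0},{"translation":[0,0,0],"turn":0},{"translation":[0,0,0],"turn":0}]}}

```text
clock: 3.3
tcp_pos: [0.5953, 0.2708, 0.1473]
tool_rot: [-3.074, -0.648, -0.002]
wrist_force: [-0.3, -0.3, 0.2]
gripper_width: 0.998
gripper_force: 0.0
```

Call:
{"name": "arm_command", "arguments": {"deltas": [{"translation":[0,2,-7],"turn":0},{"translation":[0,0,-7],"turn":0},{"translation":[0,0,0],"turn":0},{"translation":[0,0,0],"turn":0},{"translation":[0,0,0],"turn":0},{"translation":[0,0,0],"turn":0},{"translation":[0,0,0],"turn":0},{"translation":[0,0,0],"turn":0}], "grip": 0.35}}

```text
clock: 4.3
tcp_pos: [0.595, 0.2727, 0.1323]
tool_rot: [-3.074, -0.648, -0.0]
wrist_force: [0.7, -0.0, 0.1]
gripper_width: 0.677
gripper_force: 0.0
```

Call:
{"name": "arm_command", "arguments": {"deltas": [{"translation":[0,0,0],"turn":0},{"translation":[0,0,0],"turn":0},{"translation":[0,0,0],"turn":0},{"translation":[0,0,0],"turn":0},{"translation":[0,0,0],"turn":0},{"translation":[0,0,0],"turn":0},{"translation":[0,0,0],"turn":0},{"translation":[0,0,0],"turn":0}], "grip": -1}}

```text
clock: 5.3
tcp_pos: [0.5951, 0.2728, 0.1328]
tool_rot: [-3.074, -0.648, -0.001]
wrist_force: [-1.0, -0.5, 5.4]
gripper_width: 0.566
gripper_force: 62.5
```

Call:
{"name": "arm_command", "arguments": {"deltas": [{"translation":[0,0,8],"turn":0},{"translation":[0,0,20],"turn":0},{"translation":[0,0,40],"turn":0},{"translation":[-6,-40,12],"turn":-4},{"translation":[-7,-50,0],"turn":-5},{"translation":[-7,-50,0],"turn":-5},{"translation":[-7,-50,0],"turn":-5},{"translation":[-7,-50,0],"turn":-5}]}}

```text
clock: 6.3
tcp_pos: [0.5606, 0.0313, 0.2138]
tool_rot: [3.142, -0.009, 0.002]
wrist_force: [1.1, 0.5, -1.5]
gripper_width: 0.563
gripper_force: 62.2
```

Call:
{"name": "arm_command", "arguments": {"deltas": [{"translation":[-7,-50,0],"turn":-5},{"translation":[-7,-50,0],"turn":-5},{"translation":[-7,-50,0],"turn":-5},{"translation":[-6,-45,0],"turn":-3.6},{"translation":[-5,-20,-20],"turn":0},{"translation":[0,0,-45],"turn":0},{"translation":[0,0,-40],"turn":0},{"translation":[0,0,0],"turn":0}]}}

```text
clock: 7.3
tcp_pos: [0.5275, -0.1813, 0.1045]
tool_rot: [-3.099, 0.511, 0.008]
wrist_force: [0.1, 0.5, -1.2]
gripper_width: 0.561
gripper_force: 62.6
```

Call:
{"name": "arm_command", "arguments": {"deltas": [{"translation":[8,-1,-20],"turn":0},{"translation":[0,0,-20],"turn":0},{"translation":[0,0,-8],"turn":0},{"translation":[0,0,0],"turn":0},{"translation":[0,0,0],"turn":0},{"translation":[0,0,0],"turn":0},{"translation":[0,0,0],"turn":0},{"translation":[0,0,0],"turn":0}]}}

```text
clock: 8.3
tcp_pos: [0.5371, -0.1833, 0.0595]
tool_rot: [3.099, -0.512, 0.001]
wrist_force: [-1.4, 0.2, -0.8]
gripper_width: 0.562
gripper_force: 62.7
```

Run:
```python
from h import *
print(manip.sense()['tcp_pos'])
s=cam('side');b=cv2.resize(s['color'][150:290,320:460],(600,600),interpolation=cv2.INTER_CUBIC)
cv2.imwrite('pics/crop3.png',b[:,:,::-1])
```

```text
[ 0.53705674 -0.18326913  0.05950848]
```

View pics/crop3.png

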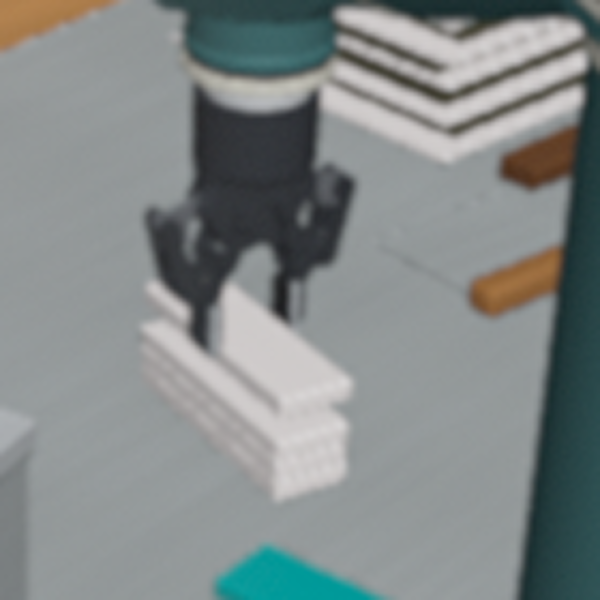

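Call:
{"name": "arm_command", "arguments": {"deltas": [{"translation":[-1.5,1.2,-6],"turn":-0.1},{"translation":[0,0,-4],"turn":0},{"translation":[0,0,-3],"turn":0},{"translation":[0,0,-1],"turn":0},{"translation":[0,0,-0.5],"turn":0},{"translation":[0,0,0],"turn":0},{"translation":[0,0,0],"turn":0},{"translation":[0,0,0],"turn":0}]}}

```text
clock: 9.35
tcp_pos: [0.5355, -0.1821, 0.0449]
tool_rot: [3.099, -0.515, 0.0]
wrist_force: [0.7, -0.4, -1.6]
gripper_width: 0.565
gripper_force: 62.7
```

Run:
```python
from h import *
print(manip.sense()['tcp_pos'],manip.sense()['wrist_force'])
s=cam('side');b=cv2.resize(s['color'][200:280,345:425],(600,600),interpolation=cv2.INTER_CUBIC)
cv2.imwrite('pics/crop4.png',b[:,:,::-1])
```

```text
[ 0.53550364 -0.18208405  0.04487592] [ 0.7060749  -0.37551971 -1.56625685]
```

View pics/crop4.png

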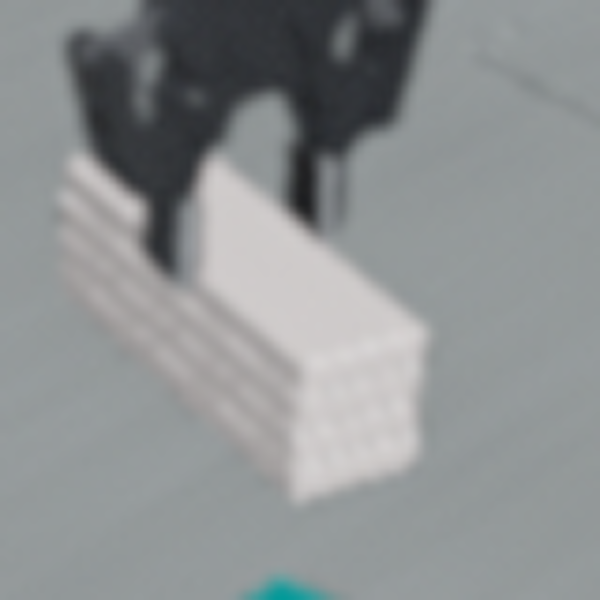

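Call:
{"name": "arm_command", "arguments": {"deltas": [{"translation":[0,0,0],"turn":0},{"translation":[0,0,0],"turn":0},{"translation":[0,0,0],"turn":0},{"translation":[0,0,20],"turn":0},{"translation":[0,0,40],"turn":0},{"translation":[0,0,50],"turn":0},{"translation":[5,20,50],"turn":3.3},{"translation":[11,44,10],"turn":4}], "grip": 0.6}}

```text
clock: 10.4
tcp_pos: [0.5523, -0.1185, 0.2206]
tool_rot: [3.124, -0.317, 0.01]
wrist_force: [0.5, -0.4, -1.3]
gripper_width: 0.801
gripper_force: 0.0
```

Call:
{"name": "arm_command", "arguments": {"deltas": [{"translation":[11,44,0],"turn":4},{"translation":[11,44,0],"turn":4},{"translation":[11,44,0],"turn":4},{"translation":[11,44,0],"turn":4},{"translation":[11,44,0],"turn":4},{"translation":[11,44,-20],"turn":3},{"translation":[0,0,-30],"turn":0},{"translation":[0,0,0],"turn":0}], "grip": 1}}

```text
clock: 11.4
tcp_pos: [0.6166, 0.1462, 0.1639]
tool_rot: [3.126, 0.314, -0.005]
wrist_force: [0.0, -0.5, 0.8]
gripper_width: 0.996
gripper_force: 0.0
```

Run:
```python
from h import *
s=manip.sense();print(s['tcp_pos'],2*np.degrees(np.arctan2(s['tool_rot'][1],s['tool_rot'][0])))
c=cam('top','top1.png')
for t in(140,150,160): print(t,rect(c,(390,240),.056,t))
```

```text
[0.61660219 0.14617933 0.16385823] 11.457485642725649
140 (array([ 534. , -182.5,  165.1,   51.3,  -18.9]), 1369)
150 (array([ 535.2, -182.9,  161.4,   50.5,  -18.9]), 1327)
160 (array([ 535.3, -183.3,  159.6,   48.6,  -18.9]), 1264)
```

Run:
```python
from h import *
c=cam('top'); g=c['color'].min(2)
print(g[240,370:412]);print(g[225,370:416]);print(g[258,366:410]); print(g[195:285,390])
b=cv2.resize(c['color'][200:280,365:415],(375,600),interpolation=cv2.INTER_CUBIC)
cv2.imwrite('pics/crop5.png',b[:,:,::-1])
```

```text
[123 122 121 121 121 121 120 118 112 112 136 167 188 193 193 193 193 193
 193 193 193 193 193 193 193 193 192 193 192 192 187 165 130 119 120 120
 120 121 120 120 121 120]
[123 124 123 123 123 123 122 122 121 122 121 116 108 118 154 182 192 192
 192 192 192 192 192 193 192 192 192 192 192 192 192 192 192 190 177 149
 125 119 120 119 120 120 119 119 120 119]
[120 120 120 120 119 119 120 117 112 121 154 182 192 194 193 193 194 193
 193 194 193 193 193 193 193 192 193 193 193 192 185 161 128 118 119 119
 119 119 119 119 119 119 119 119]
[123 122 121 122 123 121 120 120 120 119 128 159 182 189 192 192 192 193
 192 192 192 192 192 192 193 193 192 192 193 192 192 192 193 192 192 192
 192 192 192 193 192 193 192 193 193 193 193 194 193 193 193 193 193 193
 193 193 193 193 193 193 193 193 193 193 193 193 193 193 193 193 193 193
 193 194 194 189 168 145 134 126 122 122 122 120 118 118 119 121 120 121]
```

View pics/crop5.png

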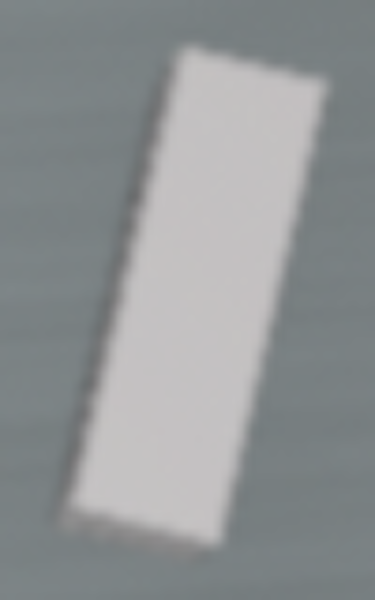

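Call:
{"name": "arm_command", "arguments": {"deltas": [{"translation":[1,0,-15],"turn":0},{"translation":[0,0,-11],"turn":0},{"translation":[0,0,-5],"turn":0},{"translation":[0,0,0],"turn":0},{"translation":[0,0,0],"turn":0},{"translation":[0,0,0],"turn":0},{"translation":[0,0,0],"turn":0},{"translation":[0,0,0],"turn":0}], "grip": 0.35}}

```text
clock: 12.5
tcp_pos: [0.6185, 0.146, 0.1339]
tool_rot: [-3.126, -0.313, -0.0]
wrist_force: [-0.7, 0.3, -0.4]
gripper_width: 0.675
gripper_force: 0.0
```

Run:
```python
from h import *
c=cam('top')
for t in(156,165,171,178): print(t,rect(c,(390,240),.056,t))
o={**c,'color':cv2.imread('pics/top0.png')[:,:,::-1]}
for t in(138,145,150,157): print(t,rect(o,(390,240),.042,t))
print(manip.sense()['tcp_pos'])
```

```text
156 (array([ 535.1, -183. ,  160.2,   49.4,  -18.9]), 1285)
165 (array([ 534.8, -183. ,  158.3,   47.4,  -18.9]), 1223)
171 (array([ 535.1, -183. ,  156.4,   46.6,  -18.9]), 1187)
178 (array([ 535.3, -183. ,  156. ,   45.3,  -18.9]), 1149)
138 (array([ 535.9, -182.4,  160.1,   48.8,  -18.7]), 1243)
145 (array([ 535.6, -182.2,  158.2,   47.5,  -18.8]), 1196)
150 (array([ 535.9, -182.2,  156.4,   46.7,  -18.8]), 1162)
157 (array([ 536.2, -182.1,  155.8,   45.3,  -18.7]), 1122)
[0.61848652 0.1459669  0.13389027]
```

Call:
{"name": "arm_command", "arguments": {"deltas": [{"translation":[0,0,-1],"turn":0},{"translation":[0,0,0],"turn":0},{"translation":[0,0,0],"turn":0},{"translation":[0,0,0],"turn":0},{"translation":[0,0,0],"turn":0},{"translation":[0,0,0],"turn":0},{"translation":[0,0,0],"turn":0},{"translation":[0,0,0],"turn":0}], "grip": -1}}

```text
clock: 13.55
tcp_pos: [0.6187, 0.146, 0.1339]
tool_rot: [-3.126, -0.313, -0.002]
wrist_force: [-4.3, -0.4, 8.4]
gripper_width: 0.562
gripper_force: 60.8
```

Call:
{"name": "arm_command", "arguments": {"deltas": [{"translation":[0,0,8],"turn":0},{"translation":[0,0,20],"turn":0},{"translation":[0,0,40],"turn":0},{"translation":[-10,-40,12],"turn":-4},{"translation":[-12,-48,0],"turn":-4.3},{"translation":[-12,-48,0],"turn":-4.4},{"translation":[-12,-48,0],"turn":-4.4},{"translation":[-12,-48,0],"turn":-4.4}]}}

```text
clock: 14.55
tcp_pos: [0.56, -0.0875, 0.2143]
tool_rot: [3.129, -0.28, 0.002]
wrist_force: [0.8, 0.5, -0.6]
gripper_width: 0.561
gripper_force: 62.4
```

Call:
{"name": "arm_command", "arguments": {"deltas": [{"translation":[-12,-48,0],"turn":-4.4},{"translation":[-8,-32,0],"turn":-4.4},{"translation":[-4,-16,-10],"turn":0},{"translation":[0,0,-45],"turn":0},{"translation":[0,0,-45],"turn":0},{"translation":[0,0,-30],"turn":0},{"translation":[0,0,0],"turn":0},{"translation":[0,0,0],"turn":0}]}}

```text
clock: 15.55
tcp_pos: [0.5372, -0.182, 0.0844]
tool_rot: [3.099, -0.513, 0.002]
wrist_force: [-0.2, 0.4, -0.5]
gripper_width: 0.564
gripper_force: 62.4
```

Call:
{"name": "arm_command", "arguments": {"deltas": [{"translation":[-0.7,-0.4,-12],"turn":0},{"translation":[0,0,-7],"turn":0},{"translation":[0,0,-3],"turn":0},{"translation":[0,0,-2],"turn":0},{"translation":[0,0,-0.4],"turn":0},{"translation":[0,0,0],"turn":0},{"translation":[0,0,0],"turn":0},{"translation":[0,0,0],"turn":0}]}}

```text
clock: 16.55
tcp_pos: [0.536, -0.1825, 0.06]
tool_rot: [3.099, -0.515, 0.001]
wrist_force: [-8.2, 2.6, 14.0]
gripper_width: 0.566
gripper_force: 64.1
```

Call:
{"name": "arm_command", "arguments": {"deltas": [{"translation":[0,0,0],"turn":0},{"translation":[0,0,0],"turn":0},{"translation":[0,0,0],"turn":0},{"translation":[0,0,20],"turn":0},{"translation":[0,0,40],"turn":0},{"translation":[0,0,50],"turn":0},{"translation":[0,0,50],"turn":0},{"translation":[0,20,10],"turn":6}], "grip": 0.6}}

```text
clock: 17.55
tcp_pos: [0.5365, -0.1632, 0.234]
tool_rot: [3.12, -0.351, 0.009]
wrist_force: [-0.1, 0.9, -0.4]
gripper_width: 0.797
gripper_force: 0.0
```

Run:
```python
from h import *
c=cam('top'); g=c['color'].min(2)
roi=np.zeros_like(g);roi[238:280,198:268]=1
print(np.median(g[240:275,200:265]),g[240:275,200:265].min())
for t in(70,85):
    m=((g<t)&(roi>0)).astype(np.uint8)
    n,l,st,ce=cv2.connectedComponentsWithStats(m)
    for k in range(1,n):
        if st[k,4]>20:
            ys,xs=np.where(l==k); print(t,st[k])
            r=cv2.minAreaRect(np.c_[xs,ys].astype(np.float32)); print(r)
            # bar columns between the feet
            P=np.array([ray(c,(x,ys[xs==x].mean()),.164)*1000 for x in range(xs.min()+10,xs.max()-9)])
            f=np.polyfit(P[:,1],P[:,0],1);print('line x=f(y)',f,'yaw',-np.degrees(np.arctan(f[0])),'x at190',np.polyval(f,190))
            B=cv2.boxPoints(r);print([ (ray(c,b,.15)*1000)[:2].round() for b in B])
b=cv2.resize(c['color'][200:300,180:420],(800,333),interpolation=cv2.INTER_CUBIC)
cv2.imwrite('pics/crop6.png',b[:,:,::-1])
```

```text
141.0 31
70 [207 251  54  19 197]
((233.38436889648438, 259.072998046875), (7.460395336151123, 55.07823181152344), 74.84593200683594)
line x=f(y) [-1.81123260e-01  5.32636069e+02] yaw 10.26629978038916 x at190 498.2226491699438
[array([493., 250.]), array([517., 130.]), array([500., 126.]), array([477., 246.])]
85 [207 250  55  20 257]
((233.66085815429688, 259.17169189453125), (8.328569412231445, 56.03230285644531), 75.67728424072266)
line x=f(y) [-1.84793443e-01  5.33467812e+02] yaw 10.469774523258609 x at190 498.35705828230357
[array([495., 250.]), array([517., 128.]), array([498., 124.]), array([476., 246.])]
85 [214 266  54  14 252]
((241.05828857421875, 274.6773986816406), (5.513932704925537, 54.56806182861328), 75.61860656738281)
line x=f(y) [-1.57034322e-01  4.85446953e+02] yaw 8.9245212565333 x at190 455.6104320034807
[array([456., 233.]), array([477., 114.]), array([465., 112.]), array([444., 230.])]
```

View pics/crop6.png

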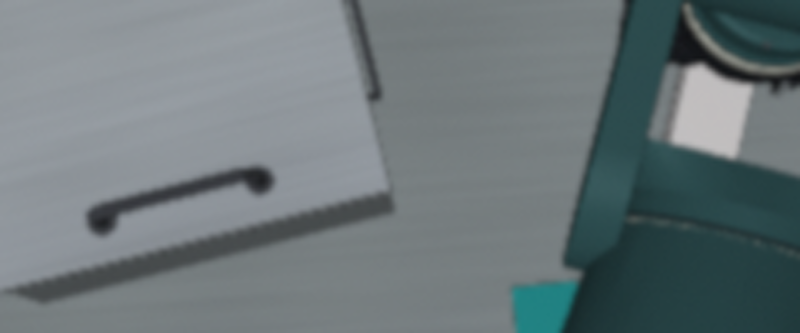

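Call:
{"name": "arm_command", "arguments": {"deltas": [{"translation":[-4,32,0],"turn":10.3},{"translation":[-4,32,0],"turn":10.3},{"translation":[-4,32,0],"turn":10.3},{"translation":[-4,32,0],"turn":10.3},{"translation":[-4,32,0],"turn":10.3},{"translation":[-4,32,0],"turn":10.3},{"translation":[-4,32,0],"turn":10.3},{"translation":[-4,32,0],"turn":10.3}], "grip": 0.6}}

```text
clock: 18.6
tcp_pos: [0.5034, 0.0944, 0.2293]
tool_rot: [2.576, 1.798, 0.001]
wrist_force: [0.4, 0.4, -0.7]
gripper_width: 0.798
gripper_force: 0.0
```

Call:
{"name": "arm_command", "arguments": {"deltas": [{"translation":[-2,31,0],"turn":10.2},{"translation":[-2,31,0],"turn":10.2},{"translation":[-1,32.5,0],"turn":10.2},{"translation":[0,0,0],"turn":0},{"translation":[0,0,0],"turn":0},{"translation":[0,0,0],"turn":0},{"translation":[0,0,0],"turn":0},{"translation":[0,0,0],"turn":0}], "grip": 0.6}}

```text
clock: 19.6
tcp_pos: [0.4988, 0.1877, 0.2285]
tool_rot: [2.018, 2.408, 0.0]
wrist_force: [0.8, -0.3, 0.7]
gripper_width: 0.802
gripper_force: 0.0
```

Run:
```python
from h import *
s=manip.sense();print(s['tcp_pos'],2*np.degrees(np.arctan2(s['tool_rot'][1],s['tool_rot'][0])),s['joint_pos'])
c=cam('top'); g=c['color'].min(2); print(g[240,370:412])
w=g[240,390];k=g[240,410]
print([ (f,rect(c,(392,240),.07,k+f*(w-k)-.5)) for f in(.5,.6,.69)])
d=cam('side')
a=cv2.resize(c['color'][200:280,365:415],(375,600),interpolation=cv2.INTER_CUBIC)
b=cv2.resize(d['color'][205:275,345:410],(425,458),interpolation=cv2.INTER_CUBIC)
im=np.zeros((600,800,3),np.uint8);im[:,:375]=a;im[:458,375:]=b
cv2.imwrite('pics/crop7.png',im[:,:,::-1])
```

```text
[0.49881808 0.18771632 0.22847098] 100.0711975357897 [ 3.12057727e-01 -1.95501061e-01  1.74853856e+00  1.51726963e-05
  1.58851354e+00  1.36282439e-01]
[119 120 119 118 119 118 117 116 109 105 116 145 178 188 189 189 189 189
 189 189 189 189 188 189 189 189 188 188 188 188 187 179 156 125 117 118
 117 117 117 117 117 117]
[(0.5, (array([ 534.5, -183.1,  160.2,   49.1,  -18.8]), 1313)), (0.6, (array([ 534.4, -183.3,  158.9,   48.2,  -18.9]), 1275)), (0.69, (array([ 534.8, -183.1,  157.2,   46.8,  -18.8]), 1226))]
```

View pics/crop7.png

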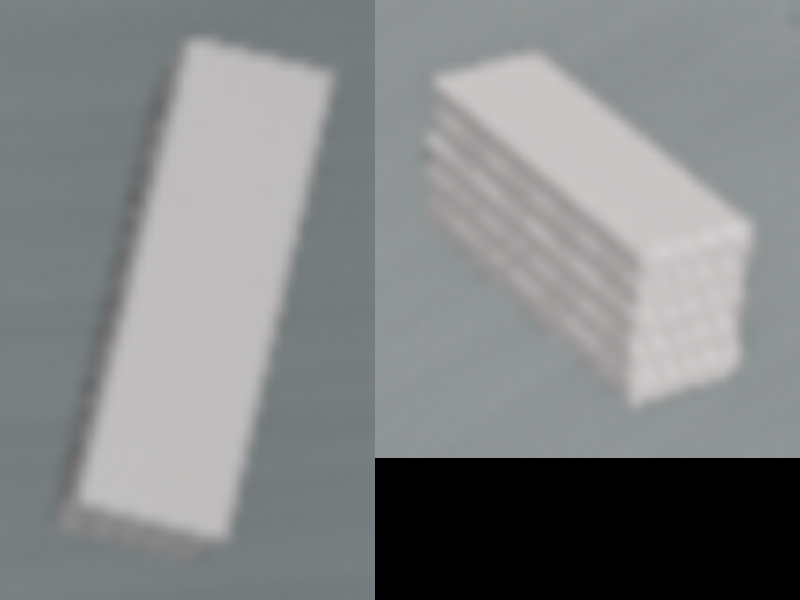

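The pile shows five boards squared up flush, with corners in line in both views. Now the handle.

Call:
{"name": "arm_command", "arguments": {"deltas": [{"translation":[-0.8,1.5,-20],"turn":0.3},{"translation":[0,0,-25],"turn":0},{"translation":[0,0,-20],"turn":0},{"translation":[0,0,-12],"turn":0},{"translation":[0,0,-6],"turn":0},{"translation":[0,0,0],"turn":0},{"translation":[0,0,0],"turn":0},{"translation":[0,0,0],"turn":0}], "grip": 0.3}}

```text
clock: 20.7
tcp_pos: [0.4982, 0.1896, 0.146]
tool_rot: [2.01, 2.414, 0.001]
wrist_force: [0.3, 0.4, 0.3]
gripper_width: 0.649
gripper_force: 0.0
```

Call:
{"name": "arm_command", "arguments": {"deltas": [{"translation":[0,0,0],"turn":0},{"translation":[0,0,0],"turn":0},{"translation":[0,0,0],"turn":0},{"translation":[0,0,0],"turn":0},{"translation":[0,0,0],"turn":0},{"translation":[0,0,0],"turn":0},{"translation":[0,0,0],"turn":0},{"translation":[0,0,0],"turn":0}], "grip": -1}}

```text
clock: 21.7
tcp_pos: [0.4986, 0.1896, 0.1457]
tool_rot: [2.01, 2.413, 0.002]
wrist_force: [5.6, 0.8, -0.6]
gripper_width: 0.09
gripper_force: 58.4
```

Call:
{"name": "arm_command", "arguments": {"deltas": [{"translation":[0.1,0,0.5],"turn":0},{"translation":[0.1,0,0.5],"turn":0},{"translation":[0.1,0,0.5],"turn":0},{"translation":[0.1,0,0.5],"turn":0},{"translation":[0.1,0,0.5],"turn":0},{"translation":[0.1,0,0.5],"turn":0},{"translation":[0.1,0,0.5],"turn":0},{"translation":[0.1,0,0.5],"turn":0}]}}

```text
clock: 22.7
tcp_pos: [0.4988, 0.1897, 0.1473]
tool_rot: [-2.01, -2.414, 0.001]
wrist_force: [12.3, 5.9, -22.5]
gripper_width: 0.088
gripper_force: 58.0
```

Call:
{"name": "arm_command", "arguments": {"deltas": [{"translation":[0.1,0,0.5],"turn":0},{"translation":[0.1,0,0.5],"turn":0},{"translation":[0.1,0,0.5],"turn":0},{"translation":[0.1,0,0.5],"turn":0},{"translation":[0.1,0.1,0.5],"turn":0},{"translation":[0.1,0,0.5],"turn":0},{"translation":[0.1,0,0.5],"turn":0},{"translation":[0.1,0,0.5],"turn":0}]}}

```text
clock: 23.7
tcp_pos: [0.4997, 0.1898, 0.1515]
tool_rot: [-2.01, -2.414, 0.0]
wrist_force: [14.0, 5.2, -18.3]
gripper_width: 0.094
gripper_force: 58.6
```

Call:
{"name": "arm_command", "arguments": {"deltas": [{"translation":[0.3,0,0.6],"turn":0},{"translation":[0.3,0.1,0.6],"turn":0},{"translation":[0.3,0,0.6],"turn":0},{"translation":[0.3,0.1,0.6],"turn":0},{"translation":[0.3,0,0.6],"turn":0},{"translation":[0.3,0.1,0.6],"turn":0},{"translation":[0.3,0,0.6],"turn":0},{"translation":[0.3,0.1,0.6],"turn":0}]}}

```text
clock: 24.7
tcp_pos: [0.5015, 0.1901, 0.1581]
tool_rot: [-2.01, -2.413, 0.001]
wrist_force: [-3.7, 3.4, -3.7]
gripper_width: 0.091
gripper_force: 60.0
```

Call:
{"name": "arm_command", "arguments": {"deltas": [{"translation":[0.3,0,0.7],"turn":0},{"translation":[0.3,0.1,0.7],"turn":0},{"translation":[0.3,0,0.7],"turn":0},{"translation":[0.3,0.1,0.7],"turn":0},{"translation":[0.3,0,0.7],"turn":0},{"translation":[0.3,0.1,0.7],"turn":0},{"translation":[0.3,0,0.7],"turn":0},{"translation":[0.3,0.1,0.7],"turn":0}]}}

```text
clock: 25.7
tcp_pos: [0.503, 0.1904, 0.1634]
tool_rot: [-2.009, -2.412, 0.004]
wrist_force: [-12.3, 2.4, -2.0]
gripper_width: 0.091
gripper_force: 60.3
```

Call:
{"name": "arm_command", "arguments": {"deltas": [{"translation":[0.1,0,1],"turn":0},{"translation":[0.1,0.1,1],"turn":0},{"translation":[0.1,0,1],"turn":0},{"translation":[0.2,0.1,1],"turn":0},{"translation":[0.3,0,1],"turn":0},{"translation":[0.3,0.1,1],"turn":0},{"translation":[0.3,0,1],"turn":0},{"translation":[0.3,0,1],"turn":0}]}}

```text
clock: 26.7
tcp_pos: [0.5056, 0.1909, 0.1719]
tool_rot: [-2.01, -2.413, 0.001]
wrist_force: [-4.1, 3.6, -2.9]
gripper_width: 0.098
gripper_force: 59.5
```

Call:
{"name": "arm_command", "arguments": {"deltas": [{"translation":[0,0,0],"turn":0},{"translation":[0,0,0],"turn":0},{"translation":[0,0,0],"turn":0},{"translation":[0,0,0],"turn":0},{"translation":[0,0,0],"turn":0},{"translation":[0,0,0],"turn":0},{"translation":[0,0,0],"turn":0},{"translation":[0,0,0],"turn":0}]}}

```text
clock: 27.7
tcp_pos: [0.5056, 0.1909, 0.1719]
tool_rot: [-2.01, -2.414, 0.001]
wrist_force: [-4.8, 4.6, -2.0]
gripper_width: 0.088
gripper_force: 59.6
```

Run:
```python
from h import *
d=cam('side')
b=cv2.resize(d['color'][180:340,150:363],(799,600),interpolation=cv2.INTER_CUBIC)
C=np.array([586,207])/1e3;a=np.radians(10.3);ex=np.array([np.cos(a),np.sin(a)]);ey=np.array([-ex[1],ex[0]])
for th in(0,.127):
    for y in(-.14,.14):
        dx=.236*np.cos(th)-0.01*np.sin(th)*1;z=.12+.236*np.sin(th)+.010*np.cos(th)
        p=C+ex*(.118-dx)+ey*y; u=(proj(d,[*p,z])[0]-[150,180])*3.75;print(th,y,u.round())
        cv2.circle(b,tuple(int(v) for v in u),4,(255,0,0) if th else (0,255,0),1)
cv2.imwrite('pics/crop8.png',b[:,:,::-1])
```

```text
0 -0.14 [668. 253.]
0 0.14 [378. 493.]
0.127 -0.14 [664. 209.]
0.127 0.14 [369. 445.]
```

View pics/crop8.png

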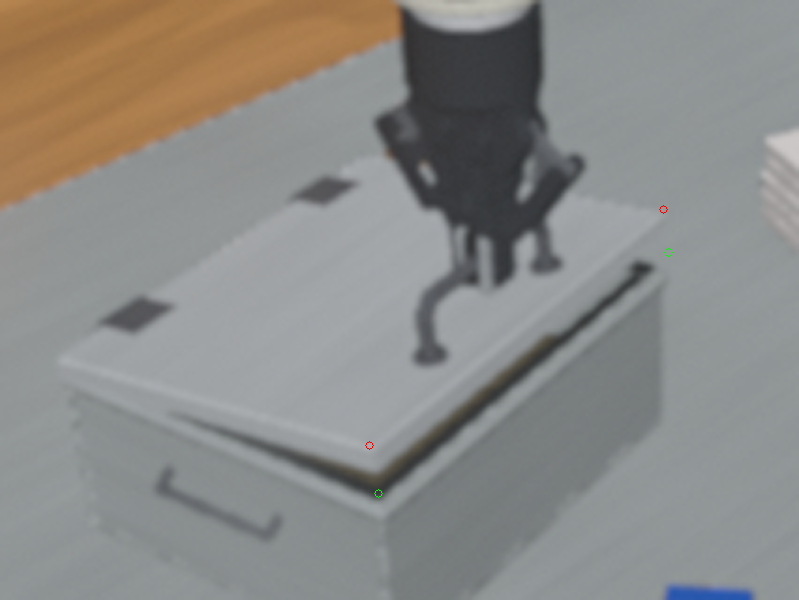

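The lid stands open at the front with its near corner at about (374,455). Allowing for the offset seen when shut, that is about 3 cm, and the grip is holding.

```bash
python3 -c "
from cell import ticket
print(ticket.finish_job())"
```

```text
the job is handed in; nothing more can be done
None
```

I moved both spacer boards onto the pile, flush with it to within about 1 mm by camera. I then pulled the lid free of its seal slowly and handed the job in at about 28 s with the gripper holding it about 3 cm open at the front; the bowl, jar and scraper were left alone.

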